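# Rock-test block covers on a surface plate and set aside the twisted one

## Robot

A 6-joint arm with a two-finger parallel gripper is mounted at the origin on a cart in front of the work surface, level with it; the furniture and walls round the work are solid. World frame = base frame: x ahead of the robot, y to its left, z up, the work surface at z = 0. Lengths are in m, angles in rad, forces in N, time in s.
With the tool pointing down it reaches from about 0.35 to 0.775 m from the base axis. Payload 5.5 kg.
Tool frame: the origin (TCP) lies at the very end of the fingers, on their centre line; the grasp point (between the pads) lies 19 mm behind it; z points along the fingers, x is the direction in which the jaws open and shut, and the axes are right-handed (so a half turn about z gives the same grasp; the last joint's range is limited). The gripper opens to 85 mm and grips with 20 to 120 N. Pads are 22 mm wide; open, the fingers measure 114 mm over their backs; the gripper's body (76 mm by 85 mm) begins 54 mm behind the grasp point. The pads swing forward as they close: fully open they stand 13 mm farther back than shut.
Start: joints at [1.21, 0.313, 0.046, 1.304, 0, 1.431], TCP at [0.126, 0.561, 0.231] pointing down, gripper open.
Joint ranges: [-2.76, 2.76], [-0.86, 1.69], [-1.03, 1.26], [-2.2, 2.34], [-1.47, 1.5], [-3.14, 3.14]. Speed limits (rad/s): [2.57, 2.57, 3.14, 3.14, 3.14, 3.14].

## Interface

Orientations are given as a unit quaternion [w, x, y, z].
In Python, from workcell import monitor, eyes, ticket gives the robot as it stands.
- The arm moves only by the tool send_rows, never from a script. Its argument "targets" is a list of rows, each a list of 5 numbers: the shift along the world's x, y, z in m, then the turn about the world's z in degrees, then the closure in counts, from 0 (fully open) to 255 (shut). A call has 1 to 12 rows; each row shifts and turns the commanded pose from where the row before left it; what a row does not reach is not made up. A row lasts 1/10 s, in which the tool goes at most 50 mm and 8.59 degrees, less where a joint would pass 70% of its speed; a pose out of reach is approached as far as the arm can. A call is refused whole if a number of a shift passes 0.05 or a number of a turn 8.59, either way. A call with a gripper value outside its range is refused whole. The fingers move at their own pace and stop on an object; "newtons" is the grip in N (left out, the last holds). Time passes only in rows, so rows that do not move let the fingers close. It gives the time, the measured TCP pose, the force and the opening at its end, in the units of the state.
- monitor.get_state(): the state, without advancing time (a new reading comes with each control period).
- eyes.read_camera(name): name is "side" or "top"; returns a dict with "img" (400x640x3 uint8, red, green, blue), "z_map" (400x640 float32, m along the optical axis (not along the pixel's ray), 0 where there is no reading), "camera_matrix" (3x3 intrinsics, pixels), "pose" (4x4, takes a point from camera to world coordinates). Camera axes: x right, y down, z forward; pixel columns grow to the right and rows downward; lengths in m; the calibration is good to about 2 mm. A picture is of the moment at which its call begins.
- ticket.hand_in(): hands the job in, once; it reports no verdict.
Trained networks look in the newest picture that a camera, given by its name, has taken for a name from the list of things; names that differ only in an ending like _2 or _b are one class to them, and where a whole thing is asked for, a point or a joint stands for the part that bears it (a point fixed in the world has none). Each returns a list of dicts, best first, with "conf" (0 to 1); they miss things now and then, are a little off and sometimes report something else, mostly with a low value. They report only what shows in the picture. A call takes as long as a camera call.
- eyes.spot_in(name, camera): "xyz" ([x, y, z] in m, in world coordinates, good to about 4 mm: the middle of the surface that is visible of it).
- eyes.tip_of(name, camera): "xyz" ([x, y, z] in m, in world coordinates, good to about 4 mm: a listed point, or the origin of a listed thing).
The state is a dict: "clock": time; "joint_pos": joint angles; "qvel": joint speeds; "tau": joint torques, N m; "tcp_pos": TCP position; "orientation": TCP orientation; "wrist_force": force on the tool from outside, world axes, zero at the start; "ft_torque": the same for the moment, N m; "finger_gap": finger opening in m.
Only numpy, scipy, OpenCV 4.12 (cv2) and the standard library are available. Lean on these libraries where they do the work, as an engineer would, in place of code of your own. Each camera call takes 0.05 s, during which the arm holds its last target.

## Task

One of the three aluminium block covers on the stone surface plate is twisted: find it by pressing down gently with the closed fingers on a cover's cut corner and then on the corner diagonally opposite - a true cover stands firm, the twisted one rocks - and rock the twisted one both ways like this, cut corner first, before you move it. Then take it by its grip bar and lay it gently, flat on the floor of the shallow steel tray. Leave the two true covers standing where they are and do not disturb the things around.

Things in the scene. Friction and masses are not known exactly. Their poses are not given: they have to be found in the camera images.
- cover_a: aluminium cover, 100 x 100 mm plate, one corner cut off at 45 degrees (14 mm), on four feet; three look alike. Origin: centre of the foot soles, z up. Flat top 14 mm above it. Central solid grip bar, 50 mm long (x), 14 mm wide (y), 14 to 40 mm above the origin. Cut corner at +x +y: far left as the robot sees it, cover turned under 20 degrees. 0.45 kg. True or twisted, it stands level and equally high; the twisted one rests on the feet of its uncut diagonal
- cover_a_cut_foot: the aluminium foot, 12 x 20 mm, fixed under the cut corner of cover_a; origin at its upper end, at (34, 34, 10) mm in the frame of the cover; it bears on the stone if the cover is true and hangs 3 mm above it if twisted
- cover_a_cut (a point): point on the top face of cover_a over the foot at its cut corner, at (34, 34, 14) mm in the cover's frame: where to press. On a true cover it does not give; on the twisted one a push of 1 to 2 N tips it down about 2.6 mm, until its foot meets the stone; let go, it comes level again
- cover_a_opposite (a point): point on the top face of cover_a over the foot at the corner diagonally opposite the cut one, at (-34, -34, 14) mm in the cover's frame: where to press; it gives or stands firm as the cut corner does
- cover_b: aluminium cover, 100 x 100 mm plate, one corner cut off at 45 degrees (14 mm), on four feet; three look alike. Origin: centre of the foot soles, z up. Flat top 14 mm above it. Central solid grip bar, 50 mm long (x), 14 mm wide (y), 14 to 40 mm above the origin. Cut corner at +x +y: far left as the robot sees it, cover turned under 20 degrees. 0.45 kg. True or twisted, it stands level and equally high; the twisted one rests on the feet of its uncut diagonal
- cover_b_cut_foot: the aluminium foot, 12 x 20 mm, fixed under the cut corner of cover_b; origin at its upper end, at (34, 34, 10) mm in the frame of the cover; it bears on the stone if the cover is true and hangs 3 mm above it if twisted
- cover_b_cut (a point): point on the top face of cover_b over the foot at its cut corner, at (34, 34, 14) mm in the cover's frame: where to press. On a true cover it does not give; on the twisted one a push of 1 to 2 N tips it down about 2.6 mm, until its foot meets the stone; let go, it comes level again
- cover_b_opposite (a point): point on the top face of cover_b over the foot at the corner diagonally opposite the cut one, at (-34, -34, 14) mm in the cover's frame: where to press; it gives or stands firm as the cut corner does
- cover_c: aluminium cover, 100 x 100 mm plate, one corner cut off at 45 degrees (14 mm), on four feet; three look alike. Origin: centre of the foot soles, z up. Flat top 14 mm above it. Central solid grip bar, 50 mm long (x), 14 mm wide (y), 14 to 40 mm above the origin. Cut corner at +x +y: far left as the robot sees it, cover turned under 20 degrees. 0.45 kg. True or twisted, it stands level and equally high; the twisted one rests on the feet of its uncut diagonal
- cover_c_cut_foot: the aluminium foot, 12 x 20 mm, fixed under the cut corner of cover_c; origin at its upper end, at (34, 34, 10) mm in the frame of the cover; it bears on the stone if the cover is true and hangs 3 mm above it if twisted
- cover_c_cut (a point): point on the top face of cover_c over the foot at its cut corner, at (34, 34, 14) mm in the cover's frame: where to press. On a true cover it does not give; on the twisted one a push of 1 to 2 N tips it down about 2.6 mm, until its foot meets the stone; let go, it comes level again
- cover_c_opposite (a point): point on the top face of cover_c over the foot at the corner diagonally opposite the cut one, at (-34, -34, 14) mm in the cover's frame: where to press; it gives or stands firm as the cut corner does
- surface_plate: a grey stone surface plate, 190 x 400 x 30 mm (x, y, z), fixed on the bench, on whose flat face the three covers stand in a row along y, about 135 mm apart; origin at the centre of its underside, the face is 30 mm above it
- tray: a shallow open steel tray, 180 x 170 x 18 mm (x, y, z), fixed on the bench to the right of the surface plate; walls and floor 4 mm thick; origin at the centre of its underside
- bottle: brown reagent bottle with a white cap, 44 mm wide, 85 mm high, origin under its centre; a bystander
- timer: white lab timer lying flat, 72 x 62 x 18 mm, origin under its centre; a bystander
- tape: roll of label tape lying flat, 58 mm wide, 19 mm high, origin under its centre; a bystander
- beaker: white beaker, 56 mm wide, 69 mm high, origin under its centre; a bystander

How it is judged:
On the way, in this order (a step that is already met when the one before it is completed fails the run):
1. the twisted cover, standing on the surface plate, is pressed by the fingers on its cut corner so that this corner dips (by more than 1.3 mm) (((z of cover_a_cut in the frame of surface_plate between 0.035 and 0.0427 m and contact force between the fingers and cover_a above 0.5 N and contact force between cover_a and surface_plate above 0.5 N) or (z of cover_b_cut in the frame of surface_plate between 0.035 and 0.0427 m and contact force between the fingers and cover_b above 0.5 N and contact force between cover_b and surface_plate above 0.5 N) or (z of cover_c_cut in the frame of surface_plate between 0.035 and 0.0427 m and contact force between the fingers and cover_c above 0.5 N and contact force between cover_c and surface_plate above 0.5 N))), for 0.1 s.
2. then it is pressed on the opposite corner so that this one dips (by more than 1.3 mm) (((z of cover_a_opposite in the frame of surface_plate between 0.035 and 0.0427 m and contact force between the fingers and cover_a above 0.5 N and contact force between cover_a and surface_plate above 0.5 N) or (z of cover_b_opposite in the frame of surface_plate between 0.035 and 0.0427 m and contact force between the fingers and cover_b above 0.5 N and contact force between cover_b and surface_plate above 0.5 N) or (z of cover_c_opposite in the frame of surface_plate between 0.035 and 0.0427 m and contact force between the fingers and cover_c above 0.5 N and contact force between cover_c and surface_plate above 0.5 N))), for 0.1 s.
3. the twisted cover lies flat in the tray and the two true ones stand in place, their cut feet bearing on the surface plate (((x of cover_a in the frame of tray between -0.05 and 0.05 m and y of cover_a in the frame of tray between -0.045 and 0.045 m and z of cover_a in the frame of tray below 0.009 m and angle between cover_a's own z axis and vertical below 0.09 rad and linear speed of cover_a below 0.02 m/s and distance of each of cover_b, cover_c from where it was at the start of the episode below 0.02 m and angle between each of cover_b, cover_c's own z axis and vertical below 0.03 rad and contact force between each of cover_b_cut_foot, cover_c_cut_foot and surface_plate above 0.1 N) or (x of cover_b in the frame of tray between -0.05 and 0.05 m and y of cover_b in the frame of tray between -0.045 and 0.045 m and z of cover_b in the frame of tray below 0.009 m and angle between cover_b's own z axis and vertical below 0.09 rad and linear speed of cover_b below 0.02 m/s and distance of each of cover_a, cover_c from where it was at the start of the episode below 0.02 m and angle between each of cover_a, cover_c's own z axis and vertical below 0.03 rad and contact force between each of cover_a_cut_foot, cover_c_cut_foot and surface_plate above 0.1 N) or (x of cover_c in the frame of tray between -0.05 and 0.05 m and y of cover_c in the frame of tray between -0.045 and 0.045 m and z of cover_c in the frame of tray below 0.009 m and angle between cover_c's own z axis and vertical below 0.09 rad and linear speed of cover_c below 0.02 m/s and distance of each of cover_a, cover_b from where it was at the start of the episode below 0.02 m and angle between each of cover_a, cover_b's own z axis and vertical below 0.03 rad and contact force between each of cover_a_cut_foot, cover_b_cut_foot and surface_plate above 0.1 N))), for 0.2 s.
At the end, for the whole second after the job is handed in: The twisted cover lies released, flat and at rest on the tray floor, its centre within 50 mm (tray x) and 45 mm (tray y) of the tray centre; the two true covers stand level within 20 mm, and bottle, timer, tape roll and beaker within 30 mm, of where they were at the start (((x of cover_a in the frame of tray between -0.05 and 0.05 m and y of cover_a in the frame of tray between -0.045 and 0.045 m and z of cover_a in the frame of tray below 0.009 m and angle between cover_a's own z axis and vertical below 0.09 rad and linear speed of cover_a below 0.02 m/s and distance of each of cover_b, cover_c from where it was at the start of the episode below 0.02 m and angle between each of cover_b, cover_c's own z axis and vertical below 0.03 rad and contact force between each of cover_b_cut_foot, cover_c_cut_foot and surface_plate above 0.1 N) or (x of cover_b in the frame of tray between -0.05 and 0.05 m and y of cover_b in the frame of tray between -0.045 and 0.045 m and z of cover_b in the frame of tray below 0.009 m and angle between cover_b's own z axis and vertical below 0.09 rad and linear speed of cover_b below 0.02 m/s and distance of each of cover_a, cover_c from where it was at the start of the episode below 0.02 m and angle between each of cover_a, cover_c's own z axis and vertical below 0.03 rad and contact force between each of cover_a_cut_foot, cover_c_cut_foot and surface_plate above 0.1 N) or (x of cover_c in the frame of tray between -0.05 and 0.05 m and y of cover_c in the frame of tray between -0.045 and 0.045 m and z of cover_c in the frame of tray below 0.009 m and angle between cover_c's own z axis and vertical below 0.09 rad and linear speed of cover_c below 0.02 m/s and distance of each of cover_a, cover_b from where it was at the start of the episode below 0.02 m and angle between each of cover_a, cover_b's own z axis and vertical below 0.03 rad and contact force between each of cover_a_cut_foot, cover_b_cut_foot and surface_plate above 0.1 N)) and distance of each of bottle, timer, tape, beaker from where it was at the start of the episode below 0.03 m); the robot touches nothing.
It fails at once if a cover is pressed on the surface plate with more than 60 N (contact force between any of cover_a, cover_b, cover_c and surface_plate above 60 N).
It fails at once if a cover is dropped or pushed into the tray with more than 80 N (contact force between any of cover_a, cover_b, cover_c and tray above 80 N).
It fails at once if a second cover is shoved or lifted more than 20 mm (only the twisted one may be moved) (distance of each of cover_a, cover_b from where it was at the start of the episode above 0.02 m or distance of each of cover_a, cover_c from where it was at the start of the episode above 0.02 m or distance of each of cover_b, cover_c from where it was at the start of the episode above 0.02 m).
It fails at once if a bystander is moved more than 30 mm (distance of any of bottle, timer, tape, beaker from where it was at the start of the episode above 0.03 m).
It also fails if it takes over 64 s, if anything falls off the work surface, if the arm or the gripper's body presses on something with over 40 N, if the wrist force passes 120 N, or if a joint passes its speed limit or range.

## Working session

There is one attempt and no reset: what is moved stays moved. The work goes in short steps, Python scripts to look and compute and a tool call to move; the robot and the scene stay as the last step left them, time stands still between calls to the robot, and variables do not carry over. Pictures are saved under pics/ and viewed, and the job is handed in when it is done.

Besides the shell and the picture viewer there is one more tool, called after "Call:" by a JSON object that holds its "name" and its "arguments", one argument or row to a line. send_rows: Moves the arm, as the interface text tells. Its arguments: {"type":"object","properties":{"targets":{"type":"array"},"newtons":{"type":"number"}},"required":["targets"]}

```bash
mkdir -p pics
python3 - <<'E'
from workcell import monitor, eyes, ticket
import cv2,numpy as np
s=monitor.get_state();print(s)
for c in("top","side"):
    r=eyes.read_camera(c);cv2.imwrite(f"pics/{c}0.png",r["img"][:,:,::-1]);np.savez(f"{c}0.npz",**r)
    print(c,r["camera_matrix"].round(1).tolist(),r["pose"].round(3).tolist())
    for n in("cover_a","cover_a_cut","cover_a_opposite","tray","surface_plate","bottle","timer","tape","beaker"):
        try:print(n,[(np.round(d["xyz"],3).tolist(),round(d["conf"],2)) for d in eyes.tip_of(n,c)])
        except Exception as e:print(n,e)
E
```

```text
{'clock': 0.0, 'joint_pos': array([1.21040981e+00, 3.13987782e-01, 4.50010853e-02, 1.30360664e+00,
       8.48915242e-06, 1.43119609e+00]), 'qvel': array([ 1.06469264e-03, -1.61376568e-03, -7.98977062e-04,  4.27855829e-05,
       -1.93475104e-03,  1.30860283e-03]), 'tau': array([-1.59468076e-03, -4.80622745e+01,  2.98536551e+01,  1.92799838e-02,
       -2.62273597e-04, -3.43148315e-06]), 'tcp_pos': array([0.12575122, 0.56056561, 0.23042509]), 'orientation': array([ 4.54756780e-04,  7.80703500e-01,  6.24900983e-01, -7.74935387e-04]), 'wrist_force': array([-0.65031057, -1.01876936,  0.2775078 ]), 'ft_torque': array([ 0.00607383,  0.02241327, -0.03975535]), 'finger_gap': 0.08537801576336829}
top [[399.9, 0.0, 320.3], [0.0, 399.9, 191.9], [0.0, 0.0, 1.0]] [[-0.025, -0.993, 0.118, 0.408], [-1.0, 0.027, 0.015, -0.024], [-0.018, -0.118, -0.993, 1.148], [0.0, 0.0, 0.0, 1.0]]
cover_a [([0.545, -0.012, 0.03], 0.88), ([0.558, 0.126, 0.033], 0.74), ([0.527, -0.141, 0.031], 0.56)]
cover_a_cut [([0.593, 0.153, 0.045], 0.92)]
cover_a_opposite [([0.518, 0.094, 0.044], 0.65)]
tray [([0.494, -0.423, 0
[... 544 characters left out ...]
125, 0.031], 0.94), ([0.526, -0.138, 0.032], 0.84), ([0.551, -0.011, 0.027], 0.64), ([0.594, 0.154, 0.044], 0.44), ([0.582, 0.023, 0.045], 0.19)]
cover_a_cut [([0.522, -0.055, 0.045], 0.71), ([0.594, 0.154, 0.044], 0.65)]
cover_a_opposite [([0.517, 0.095, 0.046], 0.63)]
tray [([0.518, -0.058, 0.041], 0.65), ([0.496, -0.425, -0.001], 0.56)]
surface_plate [([0.549, -0.01, -0.002], 0.72)]
bottle [([0.682, -0.376, 0.004], 0.74), ([0.551, -0.013, 0.027], 0.62)]
timer [([0.403, 0.229, 0.0], 0.84), ([0.366, -0.287, 0.001], 0.58)]
tape [([0.578, 0.028, 0.043], 0.73), ([0.366, -0.287, -0.0], 0.69)]
beaker [([0.566, -0.108, 0.044], 0.72), ([0.422, 0.346, -0.003], 0.67), ([0.522, -0.059, 0.044], 0.64)]
```

View pics/top0.png

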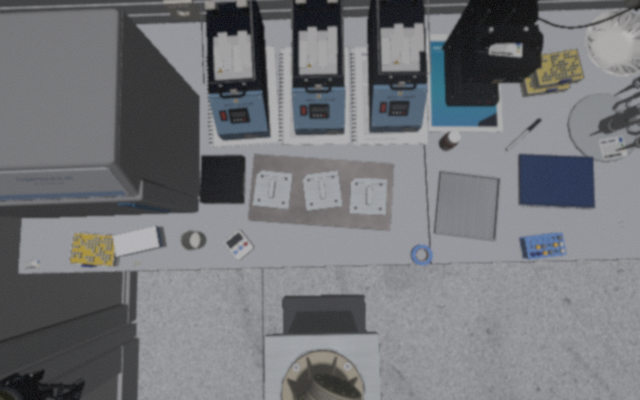

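View pics/side0.png

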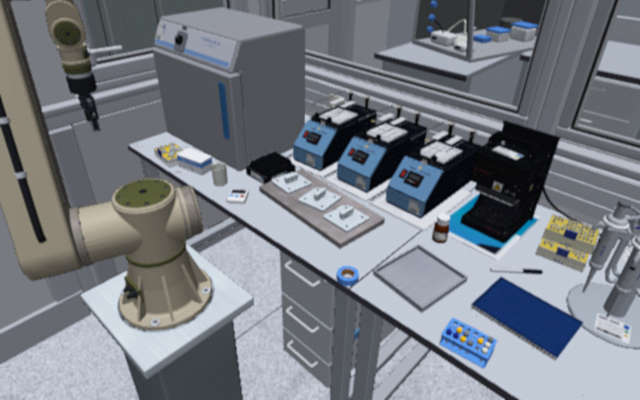

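```bash
cat > h.py <<'E'
import numpy as np,cv2
def cloud(r):
    z=r["z_map"];K=r["camera_matrix"];T=r["pose"]
    v,u=np.mgrid[0:z.shape[0],0:z.shape[1]]
    p=np.stack([(u-K[0,2])/K[0,0]*z,(v-K[1,2])/K[1,1]*z,z],-1)
    w=p@T[:3,:3].T+T[:3,3]; w[z<=0]=np.nan
    return w
E
python3 - <<'E'
import numpy as np,cv2
from h import *
C=[(.556,.125),(.548,-.012),(.527,-.14)]
for c in("top","side"):
    r=dict(np.load(f"{c}0.npz"));w=cloud(r)
    for cx,cy in C:
        d=np.hypot(w[...,0]-cx,w[...,1]-cy)
        m=(d<.085)&(w[...,2]>.037)&(w[...,2]<.052)
        b=(d<.05)&(w[...,2]>.058)
        P=w[m];B=w[b]
        rp=cv2.minAreaRect(P[:,:2].astype(np.float32)*1000)
        rb=cv2.minAreaRect(B[:,:2].astype(np.float32)*1000)
        st=w[(d<.09)&(d>.075)]
        print(c,cx,cy,m.sum(),b.sum(),"plate",np.round(np.array(rp[0]),1),np.round(rp[1],1),round(rp[2],1),"z",np.median(P[:,2]).round(4),"bar",np.round(rb[0],1),np.round(rb[1],1),round(rb[2],1),B[:,2].max().round(4),"meanb",B[:,:2].mean(0).round(4),"stone",np.median(st[:,2]).round(4))
    tr=(np.abs(w[...,0]-.495)<.12)&(np.abs(w[...,1]+.424)<.12)&(w[...,2]>.011)&(w[...,2]<.03)
    print("tray",cv2.minAreaRect(w[tr][:,:2].astype(np.float32)*1000),tr.sum())
r=dict(np.load("top0.npz"));im=r["img"][140:235,240:400,::-1]
cv2.imwrite("pics/topc.png",cv2.resize(im,None,fx=5,fy=5,interpolation=cv2.INTER_CUBIC))
r=dict(np.load("side0.npz"));im=r["img"][160:250,250:390,::-1]
cv2.imwrite("pics/sidec.png",cv2.resize(im,None,fx=5,fy=5,interpolation=cv2.INTER_CUBIC))
E
```

```text
top 0.556 0.125 1167 103 plate [553.1 125.2] [100.  100.5] 82.4 z 0.0443 bar [552.1 125.3] [13.9 48.7] 81.9 0.075 meanb [0.5519 0.1247] stone 0.0296
top 0.548 -0.012 1210 94 plate [548.1 -28.6] [103.1 136.3] 9.0 z 0.0442 bar [546.  -12.5] [49.7 13.9] 5.5 0.0748 meanb [ 0.5459 -0.0127] stone 0.0306
top 0.527 -0.14 1234 99 plate [ 526.1 -123.5] [133.8 100.8] 88.3 z 0.0441 bar [ 526.5 -139.1] [13.4 47. ] 87.6 0.077 meanb [ 0.5255 -0.1392] stone 0.0302
tray ((475.2637939453125, -412.20440673828125), (185.55368041992188, 225.0349578857422), 81.32015991210938) 465
side 0.556 0.125 402 60 plate [553.1 121.7] [106.  105.3] 83.7 z 0.0413 bar [549.8 121. ] [17.2 46.4] 80.4 0.0701 meanb [0.5489 0.1196] stone 0.026
side 0.548 -0.012 503 58 plate [546.1 -12.8] [107.8 168.4] 5.2 z 0.0414 bar [545.  -16.2] [52.1 15.1] 5.9 0.0703 meanb [ 0.5438 -0.0181] stone 0.0278
side 0.527 -0.14 642 70 plate [ 527.  -125.6] [140.9 102.9] 87.6 z 0.0415 bar [ 526.5 -144.6] [17.8 49.6] 88.5 0.071 meanb [ 0.5238 -0.1454] stone 0.0257
tray ((475.2991943359375, -414.58465576171875), (187.5106658935547, 229.8848114013672), 81.09402465820312) 499
```

View pics/topc.png

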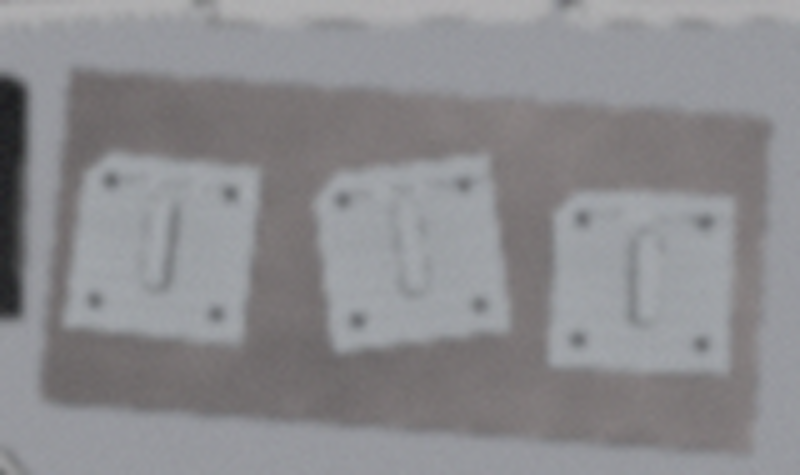

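View pics/sidec.png

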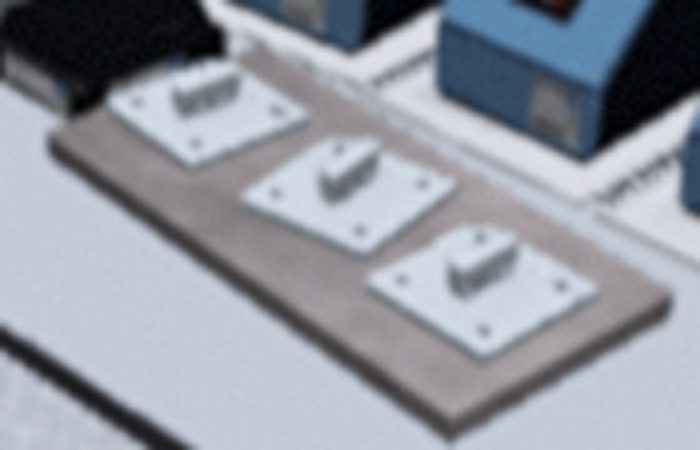

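Run:
```python
import numpy as np,cv2
from h import *
from workcell import eyes
C=[(.553,.125),(.547,-.012),(.526,-.1395)]
for c in("top","side"):
    r=dict(np.load(f"{c}0.npz"));w=cloud(r)
    for cx,cy in C:
        d=np.hypot(w[...,0]-cx,w[...,1]-cy)
        P=w[(d<.075)&(w[...,2]>.0385)&(w[...,2]<.052)]
        print(c,cv2.minAreaRect(P[:,:2].astype(np.float32)*1000))
    for y0 in np.arange(-.6,.5,.1):
        s=(w[...,1]>y0)&(w[...,1]<y0+.1)&(w[...,2]>.1)&(w[...,0]>.35)&(w[...,0]<1)
        if s.sum():print(c,"obst y",y0.round(1),"minx",np.percentile(w[...,0][s],1).round(3),"maxz",w[...,2][s].max().round(3))
    tr=(np.abs(w[...,0]-.495)<.13)&(np.abs(w[...,1]+.424)<.13)
    x,y,z=w[tr].T
    print("floor z",np.median(z[(abs(x-.495)<.06)&(abs(y+.424)<.06)]))
r=dict(np.load("top0.npz"));im=r["img"][150:260,400:520,::-1]
cv2.imwrite("pics/tray0.png",cv2.resize(im,None,fx=5,fy=5,interpolation=cv2.INTER_CUBIC))
w=cloud(r);
# dark dots
g=r["img"].mean(2)
for cx,cy in C:
    m=(np.hypot(w[...,0]-cx,w[...,1]-cy)<.058)&(np.hypot(w[...,0]-cx,w[...,1]-cy)>.035)
    bl=(m&(g<np.median(g[m])-25)).astype(np.uint8)
    n,l,st,ce=cv2.connectedComponentsWithStats(bl)
    for i in range(1,n):
        if st[i,4]>=2:
            K=r["camera_matrix"];T=r["pose"];ww=np.clip(np.median(g[m])-g,0,None)*(l==i);v,u=np.mgrid[0:400,0:640]
            u0=(ww*u).sum()/ww.sum();v0=(ww*v).sum()/ww.sum()
            ray=T[:3,:3]@np.array([(u0-K[0,2])/K[0,0],(v0-K[1,2])/K[1,1],1]);t=(.044-T[2,3])/ray[2];print((cx,cy),(T[:3,3]+t*ray).round(4),st[i,4])
```

```text
top ((553.0985717773438, 125.23503875732422), (100.00081634521484, 100.48898315429688), 82.39739227294922)
top ((546.16162109375, -12.574542999267578), (100.67095184326172, 99.95598602294922), 5.9762396812438965)
top ((527.5389404296875, -127.87684631347656), (124.92094421386719, 100.16313934326172), 86.05343627929688)
top obst y -0.6 minx 0.794 maxz 0.308
top obst y -0.5 minx 0.794 maxz 0.31
top obst y -0.4 minx 0.797 maxz 0.307
top obst y -0.3 minx 0.738 maxz 0.22
top obst y -0.2 minx 0.742 maxz 0.219
top obst y -0.1 minx 0.738 maxz 0.22
top obst y -0.0 minx 0.739 maxz 0.22
top obst y 0.1 minx 0.733 maxz 0.22
top obst y 0.2 minx 0.731 maxz 0.219
top obst y 0.3 minx 0.494 maxz 0.481
top obst y 0.4 minx 0.493 maxz 0.481
floor z 0.004255784182425226
side ((552.7100830078125, 122.31622314453125), (106.86112213134766, 103.50523376464844), 81.06392669677734)
side ((546.1575927734375, -16.115612030029297), (107.21898651123047, 101.57770538330078), 6.156181812286377)
side ((527.1201171875, -130.174072265625), (130.57005310058594, 102.02507019042969), 86.09461212158203)
side obst y -0.6 min
[... 857 characters left out ...]
.012) [0.5756 0.0249 0.044 ] 5
(0.547, -0.012) [ 0.5507 -0.0654  0.044 ] 35
(0.547, -0.012) [0.5395 0.0409 0.044 ] 28
(0.547, -0.012) [ 0.5149 -0.0494  0.044 ] 4
(0.547, -0.012) [0.5083 0.0186 0.044 ] 6
(0.547, -0.012) [ 0.4916 -0.0161  0.044 ] 29
(0.526, -0.1395) [ 0.5794 -0.1389  0.044 ] 18
(0.526, -0.1395) [ 0.5617 -0.1083  0.044 ] 6
(0.526, -0.1395) [ 0.5576 -0.1758  0.044 ] 8
(0.526, -0.1395) [ 0.5302 -0.086   0.044 ] 50
(0.526, -0.1395) [ 0.5361 -0.1928  0.044 ] 2
(0.526, -0.1395) [ 0.5204 -0.194   0.044 ] 6
(0.526, -0.1395) [ 0.5043 -0.1901  0.044 ] 6
(0.526, -0.1395) [ 0.494  -0.1029  0.044 ] 6
(0.526, -0.1395) [ 0.4895 -0.1713  0.044 ] 6
(0.526, -0.1395) [ 0.4717 -0.1344  0.044 ] 34
```

View pics/tray0.png

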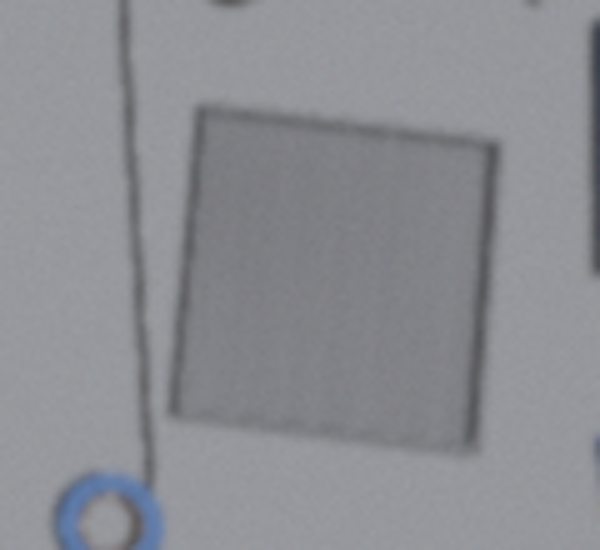

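Call:
{"name": "send_rows", "arguments": {
  "targets": [
    [0.028, -0.034, 0, 1, 255],
    [0.028, -0.034, 0, 1, 255],
    [0.028, -0.034, 0, 1, 255],
    [0.028, -0.034, 0, 1, 255],
    [0.028, -0.034, 0, 1, 255],
    [0.028, -0.034, 0, 1, 255],
    [0.028, -0.034, 0, 1, 255],
    [0.028, -0.034, 0, 1, 255],
    [0.028, -0.034, 0, 1, 255],
    [0.007, -0.041, 0, 0, 255],
    [0.007, -0.041, 0, 0, 255],
    [0.007, -0.041, 0, 0, 255]
  ],
  "newtons": 20
}}

```text
clock: 2.2
tcp_pos: [0.3992, 0.1305, 0.2314]
orientation: [0.0, 0.729, 0.684, 0.0]
wrist_force: [1.4, -0.1, -0.4]
finger_gap: -0.0003
```

Call:
{"name": "send_rows", "arguments": {
  "targets": [
    [0.038, 0.005, -0.03, 0, 255],
    [0.038, 0.005, -0.03, 0, 255],
    [0.038, 0.005, -0.03, 0, 255],
    [0.038, 0.005, -0.03, 0, 255],
    [0.039, 0.004, -0.03, 0, 255],
    [0, 0, -0.015, 0, 255],
    [0, 0, -0.01, 0, 255],
    [0, 0, 0, 0, 255],
    [0, 0, 0, 0, 255]
  ]
}}

```text
clock: 3.1
tcp_pos: [0.5897, 0.1562, 0.0574]
orientation: [0.0, 0.729, 0.684, 0.0]
wrist_force: [-0.2, -0.0, -0.0]
finger_gap: -0.0001
```

Run:
```python
from workcell import monitor, eyes
import cv2
s=monitor.get_state();print(s["tcp_pos"],s["wrist_force"])
for c,b in(("top",(140,235,240,400)),("side",(140,240,250,390))):
    r=eyes.read_camera(c);cv2.imwrite(f"pics/{c}1.png",cv2.resize(r["img"][b[0]:b[1],b[2]:b[3],::-1],None,fx=5,fy=5,interpolation=cv2.INTER_CUBIC))
```

```text
[0.58965493 0.15617729 0.05735107] [-0.19765123 -0.01099138 -0.04733774]
```

View pics/side1.png

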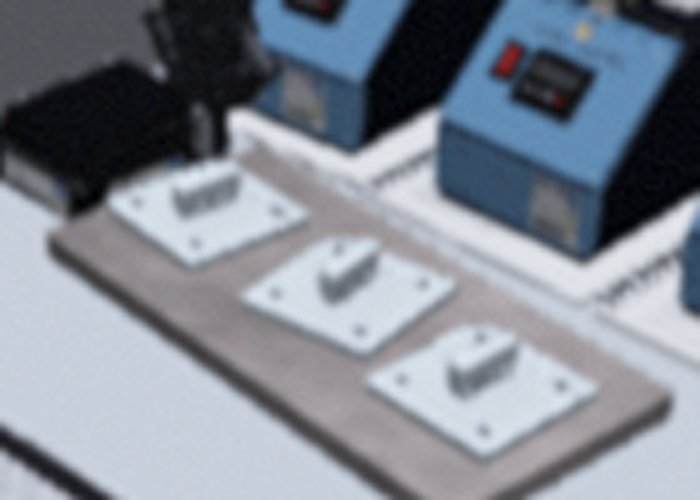

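Call:
{"name": "send_rows", "arguments": {
  "targets": [
    [0.001, -0.0015, -0.006, 0, 255],
    [0, 0, -0.003, 0, 255],
    [0, 0, -0.002, 0, 255],
    [0, 0, -0.001, 0, 255],
    [0, 0, 0, 0, 255]
  ]
}}

```text
clock: 3.7
tcp_pos: [0.5908, 0.1546, 0.0442]
orientation: [-0.0, 0.729, 0.684, -0.0]
wrist_force: [-0.4, -0.0, -0.1]
finger_gap: -0.0
```

Call:
{"name": "send_rows", "arguments": {
  "targets": [
    [0, 0, -0.0005, 0, 255],
    [0, 0, -0.0005, 0, 255],
    [0, 0, 0, 0, 255]
  ]
}}

```text
clock: 4.0
tcp_pos: [0.591, 0.1546, 0.0441]
orientation: [0.0, 0.729, 0.684, 0.0]
wrist_force: [-1.9, -0.1, 5.0]
finger_gap: -0.0002
```

Call:
{"name": "send_rows", "arguments": {
  "targets": [
    [0, 0, -0.0006, 0, 255],
    [0, 0, 0, 0, 255]
  ]
}}

```text
clock: 4.2
tcp_pos: [0.591, 0.1546, 0.044]
orientation: [0.0, 0.729, 0.684, 0.0]
wrist_force: [-2.8, -0.5, 8.1]
finger_gap: 0.0006
```

Call:
{"name": "send_rows", "arguments": {
  "targets": [
    [0, 0, 0.02, 0, 255],
    [0, 0, 0.02, 0, 255],
    [-0.005, -0.043, 0, 0, 255],
    [-0.005, -0.043, 0, 0, 255],
    [-0.005, -0.044, 0, 0, 255],
    [0, 0, 0, 0, 255],
    [0, 0, -0.02, 0, 255],
    [0, 0, -0.015, 0, 255],
    [0, 0, 0, 0, 255],
    [0, 0, 0, 0, 255]
  ]
}}

```text
clock: 5.2
tcp_pos: [0.5758, 0.0251, 0.0477]
orientation: [-0.0, 0.729, 0.684, -0.0]
wrist_force: [0.0, 0.0, 0.6]
finger_gap: -0.0003
```

Call:
{"name": "send_rows", "arguments": {
  "targets": [
    [0, 0, -0.002, 0, 255],
    [0, 0, -0.001, 0, 255],
    [0, 0, -0.0005, 0, 255],
    [0, 0, 0, 0, 255],
    [0, 0, 0, 0, 255]
  ]
}}

```text
clock: 5.7
tcp_pos: [0.5761, 0.0246, 0.0444]
orientation: [0.0, 0.729, 0.684, 0.0]
wrist_force: [0.4, 0.2, 0.0]
finger_gap: -0.0001
```

Call:
{"name": "send_rows", "arguments": {
  "targets": [
    [0, 0, -0.001, 0, 255],
    [0, 0, 0, 0, 255]
  ]
}}

```text
clock: 5.9
tcp_pos: [0.5763, 0.0247, 0.0434]
orientation: [0.0, 0.729, 0.684, 0.0]
wrist_force: [-0.1, 1.4, 1.1]
finger_gap: 0.0001
```

Call:
{"name": "send_rows", "arguments": {
  "targets": [
    [0, 0, -0.001, 0, 255],
    [0, 0, -0.0005, 0, 255],
    [0, 0, -0.0004, 0, 255],
    [0, 0, 0, 0, 255],
    [0, 0, 0, 0, 255]
  ]
}}

```text
clock: 6.4
tcp_pos: [0.5765, 0.0248, 0.0418]
orientation: [0.0, 0.729, 0.684, 0.001]
wrist_force: [0.8, 2.9, 4.6]
finger_gap: -0.0003
```

Call:
{"name": "send_rows", "arguments": {
  "targets": [
    [0, 0, -0.0008, 0, 255],
    [0, 0, 0, 0, 255],
    [0, 0, 0, 0, 255]
  ]
}}

```text
clock: 6.7
tcp_pos: [0.5766, 0.0248, 0.0416]
orientation: [0.0, 0.729, 0.684, 0.001]
wrist_force: [-0.1, 3.1, 9.9]
finger_gap: 0.0004
```

Run:
```python
from workcell import monitor, eyes
import cv2
s=monitor.get_state();print(s["tcp_pos"],s["wrist_force"])
for c,b in(("side",(140,240,250,390)),):
    r=eyes.read_camera(c);cv2.imwrite(f"pics/{c}2.png",cv2.resize(r["img"][b[0]:b[1],b[2]:b[3],::-1],None,fx=5,fy=5,interpolation=cv2.INTER_CUBIC))
```

```text
[0.57658562 0.02483786 0.04160922] [-0.05276523  3.1183014   9.91062   ]
```

View pics/side2.png

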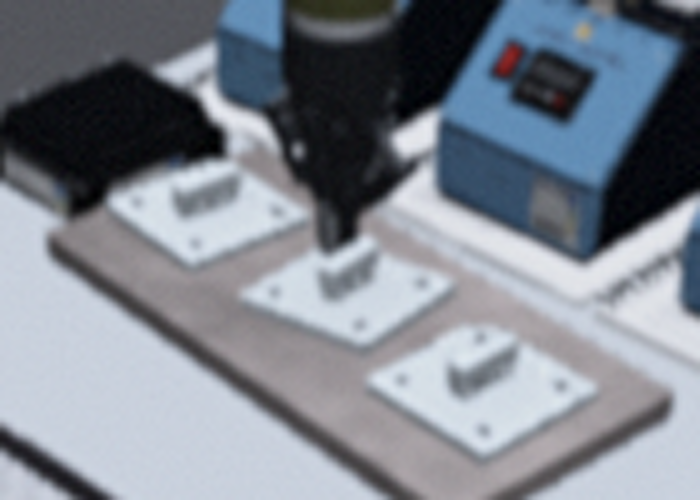

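Call:
{"name": "send_rows", "arguments": {
  "targets": [
    [0, 0, 0.01, 0, 255],
    [0, 0, 0.02, 0, 255],
    [0, 0, 0.02, 0, 255],
    [-0.03, -0.037, 0, 0, 255],
    [-0.0315, -0.037, 0, 0, 255],
    [0, 0, 0, 0, 255],
    [0, 0, -0.025, 0, 255],
    [0, 0, -0.016, 0, 255],
    [0, 0, 0, 0, 255],
    [0, 0, 0, 0, 255]
  ]
}}

```text
clock: 7.75
tcp_pos: [0.5139, -0.0494, 0.0494]
orientation: [-0.001, 0.729, 0.684, -0.001]
wrist_force: [-0.8, -0.1, -0.1]
finger_gap: -0.0004
```

Call:
{"name": "send_rows", "arguments": {
  "targets": [
    [0, 0, -0.003, 0, 255],
    [0, 0, -0.0015, 0, 255],
    [0, 0, -0.001, 0, 255],
    [0, 0, -0.001, 0, 255],
    [0, 0, 0, 0, 255],
    [0, 0, 0, 0, 255]
  ]
}}

```text
clock: 8.35
tcp_pos: [0.5146, -0.0495, 0.0433]
orientation: [0.0, 0.729, 0.684, 0.0]
wrist_force: [0.1, -0.3, 1.2]
finger_gap: 0.0004
```

Call:
{"name": "send_rows", "arguments": {
  "targets": [
    [0, 0, -0.0005, 0, 255],
    [0, 0, -0.0005, 0, 255],
    [0, 0, 0, 0, 255],
    [0, 0, 0, 0, 255]
  ]
}}

```text
clock: 8.75
tcp_pos: [0.5145, -0.0496, 0.042]
orientation: [0.0, 0.729, 0.684, -0.0]
wrist_force: [-0.7, -1.7, 2.7]
finger_gap: 0.0002
```

Call:
{"name": "send_rows", "arguments": {
  "targets": [
    [0, 0, -0.0006, 0, 255],
    [0, 0, 0, 0, 255],
    [0, 0, 0, 0, 255]
  ]
}}

```text
clock: 9.05
tcp_pos: [0.5145, -0.0496, 0.0416]
orientation: [0.0, 0.729, 0.684, -0.0]
wrist_force: [-2.1, -1.0, 3.9]
finger_gap: -0.0002
```

Call:
{"name": "send_rows", "arguments": {
  "targets": [
    [0, 0, -0.0006, 0, 255],
    [0, 0, 0, 0, 255],
    [0, 0, 0, 0, 255]
  ]
}}

```text
clock: 9.35
tcp_pos: [0.5145, -0.0496, 0.0415]
orientation: [0.0, 0.729, 0.684, 0.0]
wrist_force: [-4.4, -1.5, 7.7]
finger_gap: -0.0001
```

Call:
{"name": "send_rows", "arguments": {
  "targets": [
    [0, 0, 0.02, 0, 255],
    [0, 0, 0.04, 0, 255],
    [-0.045, 0, 0.03, 0, 128],
    [-0.045, 0, 0.02, 0, 0],
    [-0.03, 0, 0.02, 0, 0],
    [0, 0, 0, 0, 0]
  ]
}}

```text
clock: 9.95
tcp_pos: [0.3954, -0.0486, 0.1704]
orientation: [0.0, 0.729, 0.684, 0.001]
wrist_force: [0.8, -0.3, -1.1]
finger_gap: 0.058
```

Run:
```python
from workcell import monitor, eyes
import cv2,numpy as np
from h import *
s=monitor.get_state();print(s["tcp_pos"],s["wrist_force"])
r=eyes.read_camera("top");w=cloud(r)
for n in("cover_b",):print([(np.round(d["xyz"],3).tolist(),round(d["conf"],2)) for d in eyes.tip_of(n,"top")])
cv2.imwrite("pics/top3.png",cv2.resize(r["img"][140:260,240:400,::-1],None,fx=5,fy=5,interpolation=cv2.INTER_CUBIC))
d=np.hypot(w[...,0]-.5455,w[...,1]+.0123)
print(cv2.minAreaRect(w[(d<.075)&(w[...,2]>.0385)&(w[...,2]<.052)][:,:2].astype(np.float32)*1000))
print(cv2.minAreaRect(w[(d<.035)&(w[...,2]>.058)&(w[...,2]<.08)][:,:2].astype(np.float32)*1000))
```

```text
[ 0.3954203  -0.04861753  0.17038146] [ 0.78994158 -0.27470429 -1.12235847]
[([0.525, -0.141, 0.03], 0.97), ([0.548, -0.012, 0.027], 0.88), ([0.554, 0.126, 0.034], 0.56)]
((546.1723022460938, -12.571609497070312), (100.04387664794922, 100.04707336425781), 5.93165922164917)
((545.6483154296875, -12.521896362304688), (49.132850646972656, 13.871016502380371), 5.526913642883301)
```

View pics/top3.png

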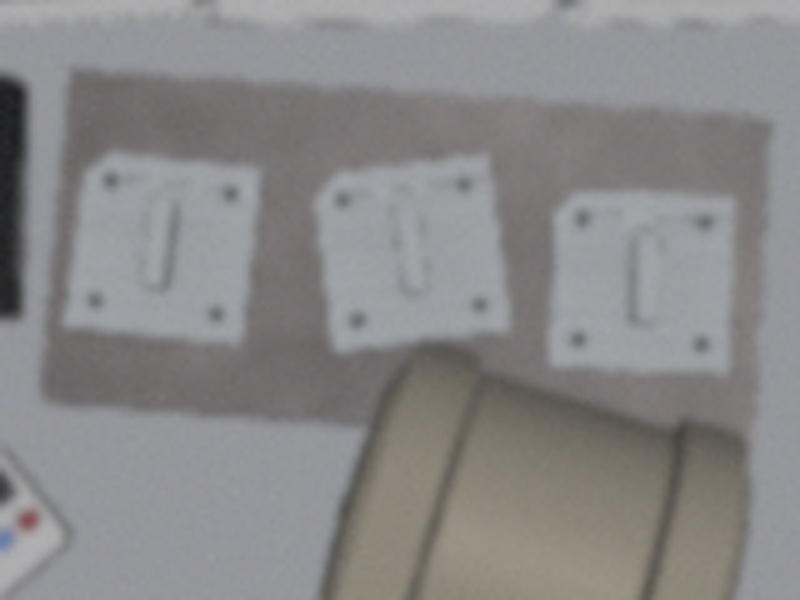

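Call:
{"name": "send_rows", "arguments": {
  "targets": [
    [0.038, 0.009, -0.015, 2.3, 0],
    [0.038, 0.009, -0.015, 2.3, 0],
    [0.038, 0.009, -0.015, 2.4, 0],
    [0.037, 0.009, -0.015, 2.4, 0],
    [0, 0, 0, 0, 0],
    [0, 0, 0, 0, 0]
  ]
}}

```text
clock: 10.65
tcp_pos: [0.5487, -0.0127, 0.106]
orientation: [-0.002, 0.67, 0.742, -0.001]
wrist_force: [-0.2, -0.2, -0.2]
finger_gap: 0.0853
```

Call:
{"name": "send_rows", "arguments": {
  "targets": [
    [-0.0025, 0, -0.03, 0, 0],
    [0, 0, -0.02, 0, 0],
    [0, 0, -0.007, 0, 0],
    [0, 0, 0, 0, 0],
    [0, 0, 0, 0, 0]
  ]
}}

```text
clock: 11.15
tcp_pos: [0.5468, -0.0137, 0.0527]
orientation: [0.001, 0.671, 0.742, 0.0]
wrist_force: [0.6, 0.2, 0.3]
finger_gap: 0.0857
```

Call:
{"name": "send_rows", "arguments": {
  "targets": [
    [0, 0.001, -0.005, 0, 0],
    [0, 0, 0, 0, 150],
    [0, 0, 0, 0, 200],
    [0, 0, 0, 0, 230],
    [0, 0, 0, 0, 255],
    [0, 0, 0, 0, 255],
    [0, 0, 0, 0, 255],
    [0, 0, 0, 0, 255]
  ],
  "newtons": 50
}}

```text
clock: 11.95
tcp_pos: [0.5465, -0.0126, 0.0468]
orientation: [0.0, 0.671, 0.742, -0.0]
wrist_force: [-1.9, -0.2, 3.2]
finger_gap: 0.0131
```

Call:
{"name": "send_rows", "arguments": {
  "targets": [
    [0, 0, 0, 0, 255],
    [0, 0, 0.003, 0, 255],
    [0, 0, 0.005, 0, 255],
    [0, 0, 0.015, 0, 255],
    [0, 0, 0.03, 0, 255],
    [0, 0, 0.04, 0, 255],
    [0, 0, 0.03, 0, 255],
    [0, 0, 0, 0, 255],
    [0, 0, 0, 0, 255]
  ],
  "newtons": 60
}}

```text
clock: 12.85
tcp_pos: [0.5463, -0.0123, 0.1691]
orientation: [-0.0, 0.671, 0.742, 0.0]
wrist_force: [-1.0, -0.5, -6.6]
finger_gap: 0.0127
```

Run:
```python
from workcell import monitor, eyes
import cv2,numpy as np
s=monitor.get_state();print(s["tcp_pos"],s["wrist_force"],s["ft_torque"])
r=eyes.read_camera("side")
cv2.imwrite("pics/side3.png",cv2.resize(r["img"][110:260,230:430,::-1],None,fx=4,fy=4,interpolation=cv2.INTER_CUBIC))
```

```text
[ 0.54626306 -0.01226921  0.16913524] [-0.97523786 -0.4711424  -6.59568181] [0.03273107 0.05583967 0.00428275]
```

View pics/side3.png

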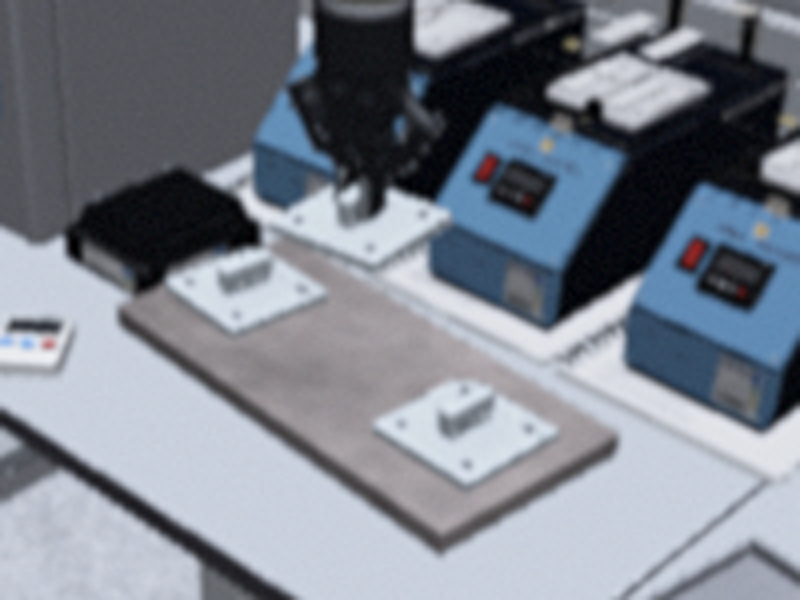

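Run:
```python
from workcell import monitor
print(monitor.get_state()["joint_pos"].round(3))
```

```text
[-0.17   0.285 -0.15   1.138  0.    -0.27 ]
```

Call:
{"name": "send_rows", "arguments": {
  "targets": [
    [-0.003, -0.02, 0, -1, 255],
    [-0.005, -0.04, 0, -1, 255],
    [-0.005, -0.04, 0, -1, 255],
    [-0.005, -0.04, 0, -1, 255],
    [-0.005, -0.04, 0, -1, 255],
    [-0.005, -0.04, 0, -1, 255],
    [-0.005, -0.04, 0, -1, 255],
    [-0.005, -0.04, 0, -1, 255],
    [-0.005, -0.04, 0, -1, 255],
    [-0.005, -0.04, 0, -1, 255],
    [-0.004, -0.03, -0.02, -2, 255],
    [0, 0, -0.02, 0, 255]
  ]
}}

```text
clock: 14.1
tcp_pos: [0.4927, -0.4266, 0.1262]
orientation: [-0.0, 0.746, 0.665, -0.001]
wrist_force: [-0.3, 0.8, -5.0]
finger_gap: 0.0125
```

Call:
{"name": "send_rows", "arguments": {
  "targets": [
    [0, 0, -0.03, 0, 255],
    [0, 0, -0.02, 0, 255],
    [0, 0, 0, 0, 255],
    [0, 0, 0, 0, 255]
  ]
}}

```text
clock: 14.5
tcp_pos: [0.4933, -0.4212, 0.0775]
orientation: [-0.002, 0.745, 0.668, 0.0]
wrist_force: [-0.2, -0.3, -4.7]
finger_gap: 0.0129
```

Run:
```python
from workcell import monitor, eyes
import cv2,numpy as np
s=monitor.get_state();print(s["tcp_pos"],s["orientation"],s["wrist_force"],s["ft_torque"])
r=eyes.read_camera("side")
cv2.imwrite("pics/side4.png",cv2.resize(r["img"][170:320,330:530,::-1],None,fx=4,fy=4,interpolation=cv2.INTER_CUBIC))
r=eyes.read_camera("top")
cv2.imwrite("pics/top4.png",cv2.resize(r["img"][120:270,390:590,::-1],None,fx=4,fy=4,interpolation=cv2.INTER_CUBIC))
```

```text
[ 0.4932788  -0.42118354  0.07745618] [-2.27492408e-03  7.44588649e-01  6.67519712e-01  5.24430463e-05] [-0.22453565 -0.3436763  -4.66262293] [-0.01775851 -0.03080699  0.05878179]
```

View pics/side4.png

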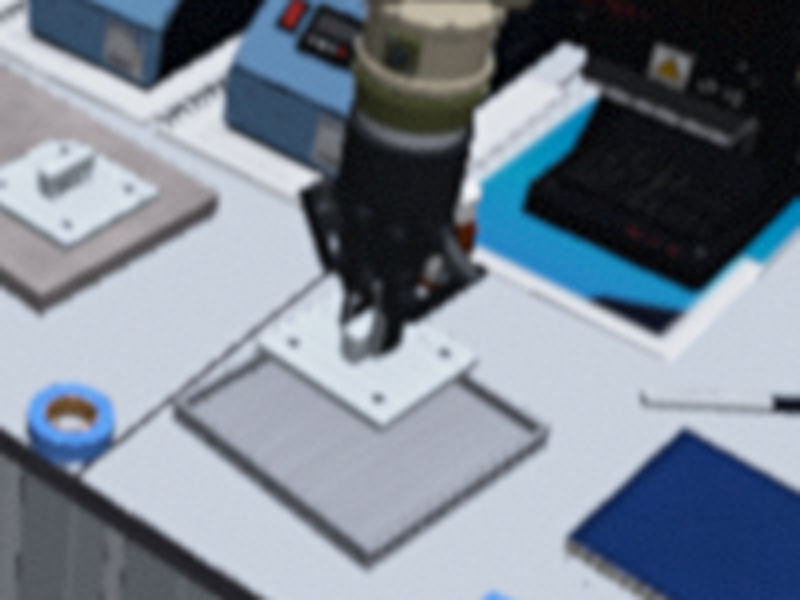

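View pics/top4.png

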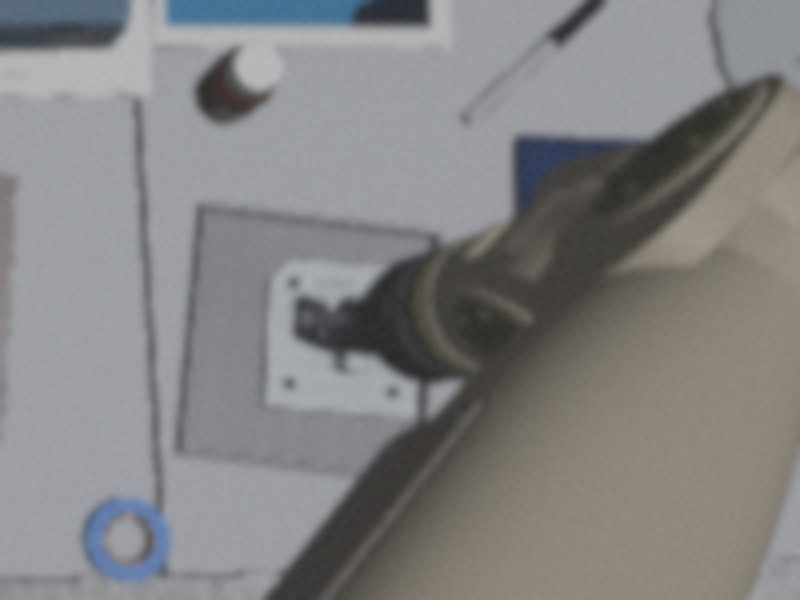

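Call:
{"name": "send_rows", "arguments": {
  "targets": [
    [0, 0, -0.02, 0, 255],
    [0, 0, -0.015, 0, 255],
    [0, 0, -0.01, 0, 255],
    [0, 0, -0.005, 0, 255],
    [0, 0, -0.002, 0, 255],
    [0, 0, -0.001, 0, 255],
    [0, 0, 0, 0, 255],
    [0, 0, 0, 0, 255]
  ]
}}

```text
clock: 15.4
tcp_pos: [0.4947, -0.4228, 0.0273]
orientation: [0.001, 0.745, 0.667, 0.0]
wrist_force: [0.2, 0.4, -5.0]
finger_gap: 0.0127
```

Call:
{"name": "send_rows", "arguments": {
  "targets": [
    [0, 0, -0.002, 0, 255],
    [0, 0, -0.001, 0, 255],
    [0, 0, -0.001, 0, 255],
    [0, 0, 0, 0, 255]
  ]
}}

```text
clock: 15.8
tcp_pos: [0.4942, -0.4223, 0.0223]
orientation: [-0.0, 0.745, 0.667, 0.0]
wrist_force: [-0.3, -0.2, -5.2]
finger_gap: 0.0127
```

Call:
{"name": "send_rows", "arguments": {
  "targets": [
    [0, 0, -0.001, 0, 255],
    [0, 0, 0, 0, 255],
    [0, 0, 0, 0, 255]
  ]
}}

```text
clock: 16.1
tcp_pos: [0.4943, -0.4224, 0.0215]
orientation: [-0.0, 0.745, 0.668, 0.0]
wrist_force: [-0.0, -0.0, -5.7]
finger_gap: 0.013
```

Call:
{"name": "send_rows", "arguments": {
  "targets": [
    [0, 0, -0.0005, 0, 255],
    [0, 0, -0.0005, 0, 255],
    [0, 0, 0, 0, 255]
  ]
}}

```text
clock: 16.4
tcp_pos: [0.4944, -0.4225, 0.0209]
orientation: [0.0, 0.745, 0.668, 0.0]
wrist_force: [-1.1, 0.5, -1.6]
finger_gap: 0.0128
```

Call:
{"name": "send_rows", "arguments": {
  "targets": [
    [0, 0, -0.0005, 0, 255],
    [0, 0, 0, 0, 255],
    [0, 0, 0, 0, 255]
  ]
}}

```text
clock: 16.7
tcp_pos: [0.4944, -0.4225, 0.0209]
orientation: [0.0, 0.745, 0.668, 0.0]
wrist_force: [-3.6, 1.9, 4.5]
finger_gap: 0.0132
```

Call:
{"name": "send_rows", "arguments": {
  "targets": [
    [0, 0, 0.0004, 0, 255],
    [0, 0, 0, 0, 200],
    [0, 0, 0, 0, 150],
    [0, 0, 0, 0, 50],
    [0, 0, 0, 0, 0],
    [0, 0, 0, 0, 0],
    [0, 0, 0, 0, 0],
    [0, 0, 0.01, 0, 0],
    [0, 0, 0.03, 0, 0],
    [0, 0, 0.04, 0, 0],
    [0, 0, 0.04, 0, 0],
    [0, 0, 0, 0, 0]
  ],
  "newtons": 20
}}

```text
clock: 17.9
tcp_pos: [0.4971, -0.4254, 0.1484]
orientation: [0.006, 0.745, 0.668, 0.0]
wrist_force: [0.8, -0.3, 0.1]
finger_gap: 0.0856
```

Call:
{"name": "send_rows", "arguments": {
  "targets": [
    [-0.03, 0.03, 0, 0, 0],
    [-0.03, 0.03, 0, 0, 0],
    [-0.03, 0.03, 0, 0, 0],
    [-0.01, 0.04, 0, 0, 0],
    [-0.01, 0.04, 0, 0, 0],
    [0, 0.04, 0, 0, 0],
    [0, 0, 0, 0, 0],
    [0, 0, 0, 0, 0]
  ]
}}

```text
clock: 18.7
tcp_pos: [0.3846, -0.212, 0.141]
orientation: [0.001, 0.744, 0.668, 0.0]
wrist_force: [0.2, -0.8, 0.4]
finger_gap: 0.0852
```

Run:
```python
from workcell import monitor, eyes
import cv2,numpy as np
from h import *
s=monitor.get_state();print(s["tcp_pos"],s["wrist_force"],s["finger_gap"])
for c in("top","side"):
    r=eyes.read_camera(c);w=cloud(r)
    cv2.imwrite(f"pics/{c}5.png",r["img"][:,:,::-1])
    for n in("cover_b","tray","bottle","timer","tape","beaker"):print(c,n,[(np.round(d["xyz"],3).tolist(),round(d["conf"],2)) for d in eyes.tip_of(n,c)])
    d=np.hypot(w[...,0]-.494,w[...,1]+.422)
    b=w[(d<.035)&(w[...,2]>.03)&(w[...,2]<.06)]
    print(cv2.minAreaRect(b[:,:2].astype(np.float32)*1000),b[:,2].max(),np.median(w[(d<.045)&(d>.03)][:,2]))
```

```text
[ 0.38458536 -0.21199196  0.14103673] [ 0.15619449 -0.77323734  0.38138459] 0.08522225531722769
top cover_b [([0.528, -0.14, 0.03], 0.93), ([0.495, -0.424, 0.0], 0.82), ([0.557, 0.128, 0.03], 0.77)]
top tray []
top bottle [([0.68, -0.376, 0.001], 0.67), ([0.49, -0.422, 0.005], 0.62), ([0.554, 0.124, 0.032], 0.57)]
top timer [([0.406, 0.225, 0.002], 0.69)]
top tape []
top beaker [([0.42, 0.351, -0.004], 0.81), ([0.406, 0.229, -0.001], 0.45)]
((494.2076721191406, -421.5589294433594), (15.217812538146973, 47.836421966552734), 84.80062866210938) 0.04837841553663691 0.018456085564765523
side cover_b [([0.497, -0.423, -0.001], 0.96), ([0.524, -0.141, 0.029], 0.8), ([0.558, 0.125, 0.033], 0.78)]
side tray [([0.496, -0.426, -0.002], 0.67)]
side bottle [([0.681, -0.375, 0.005], 0.98), ([0.422, 0.344, -0.004], 0.32)]
side timer [([0.404, 0.227, -0.002], 0.61)]
side tape [([0.368, -0.287, 0.0], 0.62)]
side beaker [([0.422, 0.345, -0.004], 0.69)]
((493.6576232910156, -425.87158203125), (15.671606063842773, 49.8345947265625), 85.15370178222656) 0.04455518867657471 0.015878118394136553
```

View pics/top5.png

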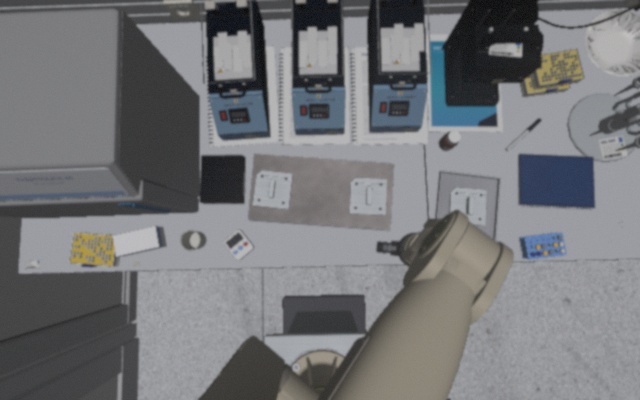

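View pics/side5.png

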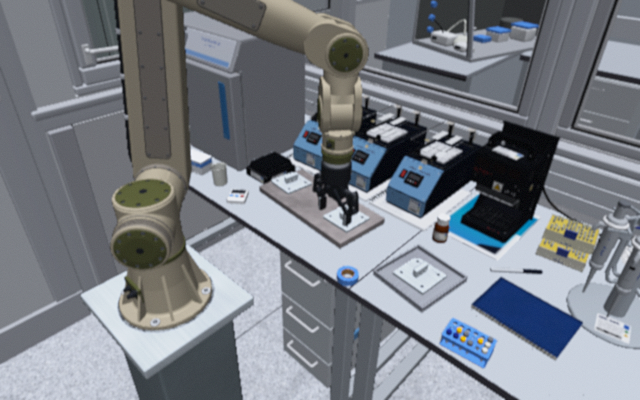

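The side view shows the cover at about (418,270), flat in the tray. The two true covers and the bystanders stand where they were, and the arm is clear of everything.

```bash
python3 -c "
from workcell import ticket
print(ticket.hand_in())"
```

```text
the job is handed in; nothing more can be done
None
```

The twisted cover was the middle one of the row. It now lies released and flat in the tray, and I have handed the job in.

- **Finding it:** The left cover (+y) stood firm at its cut corner under 8 N; I did not press its opposite corner. The middle cover gave at about 1 N and dipped about 2.5 mm to a stop. I rocked it cut corner first, then opposite corner, with at most 10 N. I did not press the right cover, since only one is twisted.
- **Moving it:** I gripped it by the bar, carried it level, set it down with a wrist force under 10 N, released it and drew the arm clear.
- **Last checks:** The cover sits at about (0.494, -0.422), within about 4 mm of the tray centre. Its plate top is at about 18 mm (16 mm from the side camera), so it is flat on the tray floor. The two true covers and the bottle, timer, tape roll and beaker were found within about 5 mm of their first readings.
- **Disagreements:** The top camera's network missed the tray and the tape in the last picture, but the side camera found both. The two cameras' depth readings differ by about 3 to 4 mm.

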